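# Lock the sample carousel with its transport pin

### The arm

A 7-joint arm with a two-finger parallel gripper is mounted at the origin on the work surface. World frame = base frame: x ahead of the robot, y to its left, z up, the work surface at z = 0. Lengths are in mm, angles in rad, forces in N, time in s.
With the tool pointing down it reaches from about 400 to 900 mm from the base axis. Payload 5.6 kg.
Tool frame: the origin (TCP) lies midway between the tips of the shut fingers; the grasp point (between the pads) lies 19 mm behind it; x points along the fingers, y is the direction in which the jaws open and shut, and the axes are right-handed (so a half turn about x gives the same grasp; the last joint's range is limited). The gripper opens to 92 mm and grips with 3 to 60 N. Pads are 20 mm wide; open, the fingers measure 128 mm over their backs; the gripper's body (75 mm by 189 mm) begins 69 mm behind the grasp point.
Start: joints at [1.125, 0.468, -0.012, 1.603, 0.006, 1.071, -0.056], TCP at [254.758, -598.003, 214.592] pointing down, gripper open.
Joint ranges: [-2.53, 2.53], [-0.31, 2.02], [-1.57, 1.55], [0.28, 2.44], [-1.29, 4.43], [0.15, 1.84], [-2.92, 2.92]. Speed limits (rad/s): [2.57, 2.57, 3.14, 3.14, 3.14, 3.14, 3.14].

### API

Orientations are given as a rotation vector (axis times angle).
In Python, from cell import robot, grip, kin, viewer gives the robot as it stands. Calls block until the motion is done:
- robot.movep(position, orientation): joint-space move of the TCP to a pose.
- robot.servo_line(position, feed=150, rotation=None): straight line of the TCP; rotation=None keeps the orientation; feed is the mean speed in mm/s.
- robot.goto_joints(angles): joint-space move.
- grip(opening, newtons=None): opening from 0.0 (shut) to 1.0 (fully open); newtons is the grip in N (None keeps the last); returns when the fingers have stopped.
- robot.hold(seconds).
- kin.ik(position, orientation): joint angles nearest the present ones, or None.
- robot.observe(): the state.
- viewer.read_camera(name): name is "scene" or "top"; returns the picture (400x640x3 uint8, red, green, blue); there is no depth.
- viewer.camera_info(name): a dict with "camera_matrix" (3x3 intrinsics, pixels), "k1" (the pictures are not rectified: a ray, as slopes to the right and down, at radius r is drawn at 1 + k1 r^2 times it, then the intrinsics apply), "R" (3x3) and "t" (3): a world point X has camera coordinates R X + t. Camera axes: x right, y down, z forward; pixel columns grow to the right and rows downward; lengths in mm; the calibration is good to about 2 mm. A picture is of the moment at which its call begins. camera_info takes no time and is no camera call.
A pose or a line that the arm cannot do raises robot.IKError and nothing moves.
- robot.job_done(): hands the job in, once; it reports no verdict.
Trained networks look in the newest picture that a camera, given by its name, has taken for a name from the list of things; names that differ only in an ending like _2 or _b are one class to them, and where a whole thing is asked for, a point or a joint stands for the part that bears it (a point fixed in the world has none). Each returns a list of dicts, best first, with "confidence" (0 to 1); they miss things now and then, are a little off and sometimes report something else, mostly with a low value. They report only what shows in the picture. A call takes as long as a camera call. They do not tell look-alikes from the thing itself.
- viewer.silhouettes(name, camera): "mask" (400x640 bool, what is visible of it).
- viewer.pinpoint(name, camera): "at" ([x, y, z] in mm, in the coordinates of the camera as it stood for that picture, good to about 4 mm: a listed point, or the origin of a listed thing).
The state is a dict: "t": time; "joints": joint angles; "joint_velocities": joint speeds; "joint_torque": joint torques, N m; "tcp_pos": TCP position; "tcp_rot": TCP orientation; "contact_force": force on the tool from outside, world axes, zero at the start; "wrist_torque": the same for the moment, N m; "grip_width": opening from 0.0 (shut) to 1.0 (fully open).
Only numpy, scipy, OpenCV 4.12 (cv2) and the standard library are available. Lean on these libraries where they do the work, as an engineer would, in place of code of your own. Each camera call takes 0.05 s, during which the arm holds its last target.

### The job

Get the vial sampler ready to be carried: turn its round carousel (the upright peg on it is there to push against) until the hole in the carousel's lug lines up with the locking pin in the bracket, then push the pin through the lug until its head is fully home against the bracket. Do not push the flask, beaker or tip box out of their places or knock the flask over.

Things in the scene. Friction and masses are not known exactly. Their poses are not given: they have to be found in the camera images.
- sampler: Vial sampler, fixed on the table: a white drum 216 mm across. Origin at table height on the vertical axis of drum and carousel. Its -x side (grey block, 40 mm high, out to 121 mm from the axis) roughly faces the robot; on its -y side stands the steel bracket that holds the pin. The pin is pushed in along the sampler's +y, towards the axis
- carousel (a joint): Angle of the carousel, an aluminium disc 196 mm across, top 62 mm above the table, on the sampler's axis; positive anticlockwise from above. Turns either way (-7.5 to 7.5) and stays where left (about 2 N at the peg moves it). At 0 and at plus or minus 2 pi the lug's hole faces the bracket's bores. Five amber vials (37 mm tall, fixed) stand on the arc away from peg and lug
- lug_hole (a point): Centre of the hole in the carousel's lug: a steel upright plate on the disc, 44 mm wide, 8 mm thick, 44 mm tall (top 106 mm above the table), its middle 87 mm from the axis; the 14 mm hole runs radially, 84 mm above the table
- turning_peg (a point): Top centre of the upright steel peg by which the carousel is turned: 18 mm across, 44 mm tall, its top 106 mm above the table, 70 mm from the axis, a quarter turn clockwise (seen from above) from the lug. The disc is clear for 60 mm on either side of it
- bracket_line (a point): Fixed point on the line of the bracket's bores, 87 mm from the carousel's axis, 84 mm above the table: where the lug's hole must come (x, y axes as the sampler's)
- guide_face (a point): Fixed: centre of the bore on the bracket's outer face, where the pin's head comes to rest; 175 mm from the axis, 84 mm above the table. The bracket is two upright steel plates, 50 mm wide, 106 mm high, 110 to 120 and 155 to 175 mm from the axis, each with a 12 mm bore at that height, in line along the sampler's y
- pin: Loose steel locking pin lying level in the bracket's bores: shaft 10 mm across, 110 mm long, the last 14 mm a cone down to 4 mm; black round head 20 mm across, 8 mm thick. Origin on its axis at the shoulder (shaft meets head); +y runs to the nose, the head reaches y = -8 mm. About 70 g, slides easily. At the start the head stands 33 to 47 mm out from the bracket, nose clear of the lug
- pin_shoulder (a point): The pin's shoulder, on its axis: the inner face of the head
- pin_tip (a point): The point of the pin's nose, 110 mm from the shoulder
- flask: Bystander: small conical glass flask, 74 mm across, 110 mm tall, origin at the centre of its foot
- beaker: Bystander: low clear beaker, 60 mm across, 55 mm tall, origin at the centre of its foot
- tipbox: Bystander: white and red tip box, 87 x 122 mm, 57 mm tall, origin at the centre of its underside
Not all that is in view belongs to the job. What is meant by the pin is not blue or red, and is the larger of those in its own colour.

How it is judged (in metres and radians):
On the way, in this order (a step that is already met when the one before it is completed fails the run):
1. the lug's hole is lined up with the pin (within 5 mm) (distance between lug_hole and bracket_line below 0.005 m), for 0.2 s.
2. the pin is through the lug, its head against the bracket (within 3 mm) (distance between lug_hole and bracket_line below 0.005 m and y of pin_shoulder in the frame of sampler above -0.178 m and horizontal distance between pin_shoulder and guide_face below 0.005 m), for 0.2 s.
At the end, for the whole second after the job is handed in: The lug's hole is within 5 mm of the bracket's line, the pin lies through bracket and lug (within 0.1 rad of the bores' line) with its shoulder within 3 mm of the bracket's outer face, and it is at rest (all of step 2 and angle between the y axis of pin and the y axis of sampler, either way round below 0.1 rad and linear speed of pin below 0.02 m/s); the robot touches nothing.
It fails at once if the flask, beaker or tip box is pushed more than 30 mm from its place (distance of any of flask, beaker, tipbox from where it was at the start of the episode above 0.03 m).
It fails at once if the flask is knocked over (angle between flask's own z axis and vertical above 0.6 rad).
It also fails if it takes over 61 s, if anything falls off the work surface, if the arm or the gripper's body presses on something with over 40 N, if the wrist force passes 120 N, or if a joint passes its speed limit or range.

## Working session

There is one attempt and no reset: what is moved stays moved. The work goes in short steps, each a Python script; the robot and the scene stay as the last script left them, time stands still between calls to the robot, and variables do not carry over. Pictures are saved under pics/ and viewed, and the job is handed in when it is done.

```bash
ls; mkdir -p pics
python3 - <<'E'
from cell import robot, grip, kin, viewer
import cv2, numpy as np
for n in ["scene","top"]:
    im=viewer.read_camera(n); cv2.imwrite(f"pics/{n}0.png",im[:,:,::-1])
    ci=viewer.camera_info(n); print(n,ci)
    R=np.array(ci["R"]);t=np.array(ci["t"])
    for k in ["sampler","lug_hole","turning_peg","pin","pin_shoulder","pin_tip","guide_face","bracket_line","flask","beaker","tipbox"]:
        for d in viewer.pinpoint(k,n)[:3]:
            print(k,round(d["confidence"],2),np.round(R.T@(np.array(d["at"])-t),1))
print(robot.observe())
E
```

```text
pics
scene {'camera_matrix': array([[396.45904418,   0.        , 317.0754564 ],
       [  0.        , 396.45904418, 198.82979416],
       [  0.        ,   0.        ,   1.        ]]), 'k1': 6.386950389958419e-05, 'R': array([[ 8.81066079e-01,  4.72992697e-01,  6.87771771e-04],
       [ 3.74314669e-01, -6.96363403e-01, -6.12345115e-01],
       [-2.89155828e-01,  5.39773952e-01, -7.90590278e-01]]), 't': array([-540.20161578, -150.32408815, 1015.07348065])}
sampler 0.82 [551.8 136.4   1.7]
sampler 0.45 [536.6  50.4  86.3]
lug_hole 0.66 [469.4 107.   85. ]
turning_peg 0.71 [524.6 201.9 104.1]
pin 0.77 [518.6 -74.6  81. ]
pin 0.72 [ 666.9 -230.4   12. ]
pin 0.62 [ 525.5 -188.    10.6]
pin_shoulder 0.94 [ 669.6 -225.5   13.5]
pin_shoulder 0.59 [ 362.8 -117.     9. ]
pin_shoulder 0.55 [520.6 -74.   85.5]
pin_tip 0.64 [ 476.2 -125.8    2.6]
pin_tip 0.6 [534.9  31.4  84.7]
pin_tip 0.51 [ 316.2 -187.1    6. ]
guide_face 0.83 [525.6 -39.1  84.3]
bracket_line 0.6 [538.1  47.6  83.4]
flask 0.93 [754.8 209.4   1.8]
flask 0.3 [524.5 -40.6  84. ]
beaker 0.62 [431.9   2.1  -2.5]
beaker 0.58 [672.8 -7
[... 1051 characters left out ...]
  -1.2]
{'t': 1.2, 'joints': array([ 1.12501117,  0.46750305, -0.01158524,  1.60271626,  0.00602603,
        1.0713846 , -0.05628281]), 'joint_velocities': array([ 0.00150844,  0.00041509, -0.00033975,  0.0005478 , -0.00097297,
        0.00162647, -0.00085249]), 'joint_torque': array([ 3.00997772e-04, -5.20419860e+01, -1.23932987e-02, -2.44056648e+01,
       -5.66916447e-02,  1.11406337e-02,  8.78325892e-06]), 'tcp_pos': array([ 254.73421551, -598.00924449,  214.5836394 ]), 'tcp_rot': array([ 1.99995552,  0.40822617, -2.00008006]), 'contact_force': array([ 0.01359829,  0.18445929, -0.51299502]), 'wrist_torque': array([ 0.02080832, -0.01986964,  0.01516947]), 'grip_width': 0.9993356980867536}
```

View pics/scene0.png

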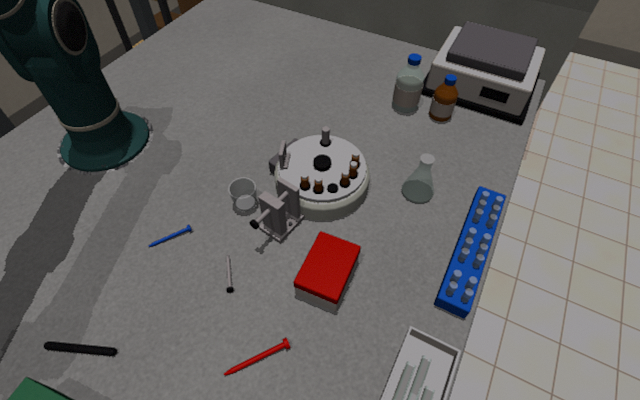

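View pics/top0.png

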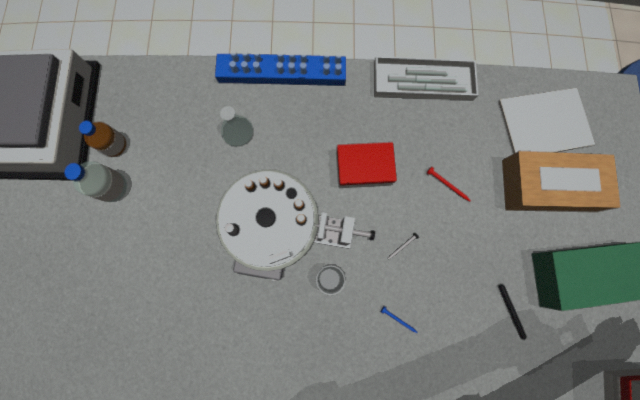

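The pictures agree with the network's points. The sampler axis is at about (552,136), top px (265,217). The lug is at about 200° (top px 280,258) and the peg at about 110° (px 232,229). The right pin is the one in the bracket, with its black head at top px (371,235). So the carousel needs about +61.5°. I'll check these against the given sizes and then plan the moves.

```bash
cat > h.py <<'E'
from cell import robot, grip, kin, viewer
import cv2, numpy as np
from scipy.spatial.transform import Rotation as Ro
A=np.array([551.9,135.7]); YAW=-0.153
def rot(tang):  # tool x down, tool y at angle tang
    x=np.array([0,0,-1.]); y=np.array([np.cos(tang),np.sin(tang),0]); 
    return Ro.from_matrix(np.c_[x,y,np.cross(x,y)]).as_rotvec()
def pegp(a,z,r=70): return [A[0]+r*np.cos(a),A[1]+r*np.sin(a),z]
def pts(names,cams=("scene","top"),save=None):
    for n in cams:
        im=viewer.read_camera(n); ci=viewer.camera_info(n);R=np.array(ci["R"]);t=np.array(ci["t"])
        if save: cv2.imwrite(f"pics/{n}{save}.png",im[:,:,::-1])
        for k in names:
            for d in viewer.pinpoint(k,n)[:3]:
                p=R.T@(np.array(d["at"])-t); v=p[:2]-A
                print(n,k,round(d["confidence"],2),np.round(p,1),"r",round(np.hypot(*v),1),"ang",round(np.degrees(np.arctan2(v[1],v[0])),1))
E
python3 - <<'E'
from h import *
o=robot.observe(); print(Ro.from_rotvec(o["tcp_rot"]).as_matrix().round(2))
a0=np.radians(109.5); a1=np.radians(270)+YAW-np.pi/2
print(np.degrees([a0,a1]))
for s in (0,np.pi):
    for a in (a0,(a0+a1)/2,a1):
        for z in (220,72): print(s>0,round(a,2),z,np.round(kin.ik(pegp(a,z),rot(a+np.pi/2+s)),2) if kin.ik(pegp(a,z),rot(a+np.pi/2+s)) is not None else None)
E
```

```text
[[-0.    0.39 -0.92]
 [-0.   -0.92 -0.39]
 [-1.    0.    0.  ]]
[109.5        171.23374573]
False 1.91 220 [ 0.47  0.73 -1.32  1.75  0.74  1.27  2.45]
False 1.91 72 [ 0.45  1.05 -1.33  1.86  1.11  1.23  2.21]
False 2.45 220 [ 0.15  0.35 -0.68  1.86  0.25  1.03 -2.9 ]
False 2.45 72 [-0.1   0.5  -0.38  1.98  0.28  0.71 -2.92]
False 2.99 220 [ 0.28  0.31 -0.75  1.91  0.25  1.01 -2.31]
False 2.99 72 [ 0.03  0.49 -0.48  2.04  0.35  0.7  -2.39]
True 1.91 220 [ 0.34  0.55 -1.04  1.76  0.52  1.14 -0.52]
True 1.91 72 [ 0.16  0.67 -0.77  1.88  0.61  0.85 -0.59]
True 2.45 220 [ 0.43  0.5  -1.09  1.84  0.49  1.1   0.04]
True 2.45 72 [ 0.24  0.65 -0.84  1.96  0.65  0.83 -0.09]
True 2.99 220 [ 0.52  0.44 -1.09  1.9   0.45  1.07  0.66]
True 2.99 72 [ 0.31  0.6  -0.84  2.02  0.63  0.8   0.51]
```

Run:
```python
from h import *
a=np.radians(109.5)
robot.movep(pegp(a,200),rot(a-np.pi/2))
grip(0.5)
robot.servo_line(pegp(a,72),feed=120)
o=robot.observe(); print(o["t"],o["tcp_pos"],o["contact_force"],o["grip_width"],o["joints"])
im=viewer.read_camera("scene"); cv2.imwrite("pics/s1.png",cv2.resize(im[100:240,220:420,::-1],None,fx=4,fy=4,interpolation=cv2.INTER_CUBIC))
```

```text
6.1917 [529.04482323 202.05405511  72.73706289] [ 0.31265298 -1.07838624 -0.18172589] 0.49876535242733233 [ 0.23155145  0.71816929 -0.88585855  1.87164334  0.7085525   0.89997404
 -0.66150515]
```

View pics/s1.png

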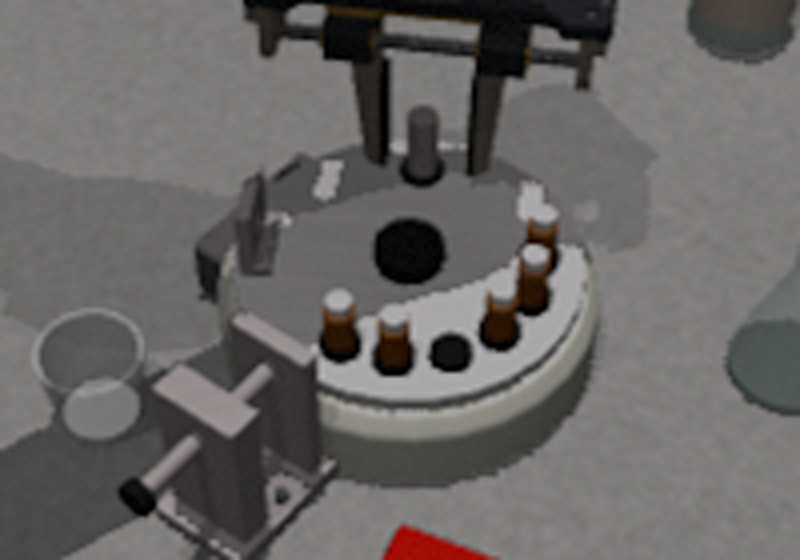

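The crop shows the peg (px 423,140) standing cleanly between the two fingers, with the vials well away. I'll close lightly and swing it round.

Run:
```python
from h import *
grip(0.0,8)
o=robot.observe(); print(o["t"],o["tcp_pos"],o["contact_force"],o["grip_width"])
a0=np.radians(109.5); a1=np.radians(270)+YAW-np.pi/2
F=[]
for a in np.linspace(a0,a1,10)[1:]:
    robot.servo_line(pegp(a,72),feed=60,rotation=rot(a-np.pi/2))
    o=robot.observe(); F.append(np.hypot(*o["contact_force"][:2]).round(1))
print(F,o["t"],o["tcp_pos"],o["grip_width"],pegp(a1,72))
pts(["lug_hole","bracket_line","turning_peg","guide_face","pin_shoulder","sampler"],save="2")
```

```text
6.775 [528.10829819 201.62839352  72.04650906] [-1.30406835 -0.36416805  2.34912891] 0.19275207967151725
[np.float64(0.5), np.float64(0.3), np.float64(0.6), np.float64(0.8), np.float64(0.4), np.float64(0.4), np.float64(0.8), np.float64(1.4), np.float64(1.0)] 9.4 [482.90452748 146.41342257  72.00251244] 0.19210411033149263 [np.float64(482.7177179678794), np.float64(146.3682638150793), 72]
scene lug_hole 0.63 [535.6  51.7  82.4] r 85.6 ang -101.0
scene bracket_line 0.82 [541.3  52.3  84.2] r 84.1 ang -97.3
scene turning_peg 0.82 [478.4 144.9 106.1] r 74.1 ang 172.9
scene guide_face 0.56 [523.3 -41.   85.1] r 179.0 ang -99.2
scene pin_shoulder 0.95 [ 666.1 -223.    12.3] r 376.5 ang -72.3
scene pin_shoulder 0.79 [523.3 -73.8  82.7] r 211.5 ang -97.8
scene pin_shoulder 0.72 [ 520.1 -189.6   10.9] r 326.8 ang -95.6
scene sampler 0.77 [549.3 137.8   1.5] r 3.3 ang 141.9
top lug_hole 0.85 [537.4  49.   79.3] r 87.9 ang -99.5
top bracket_line 0.61 [541.8  53.9  83.5] r 82.4 ang -97.0
top bracket_line 0.19 [535.   36.   81.9] r 101.1 ang -99.6
top guide_face 0.93 [525.6 -36.8  87.2] r 174.5 ang -98.7
top guide_face 0.58 [519.5 -73.8  83.7] r 212.0 ang -98.8
top pin_shoulder 0.74 [ 673.8 -226.9   12.3] r 382.6 ang -71.4
top pin_shoulder 0.67 [ 523.7 -185.     4.6] r 321.9 ang -95.0
top pin_shoulder 0.48 [516.2 -71.8  83.2] r 210.6 ang -99.8
top sampler 0.9 [ 5.507e+02  1.322e+02 -3.000e-01] r 3.7 ang -109.0
```

Run:
```python
from h import *
grip(0.5)
o=robot.observe();p=o["tcp_pos"].copy();p[2]=190
robot.servo_line(p,feed=150)
ims=[]
for n in ("scene","top"):
    im=viewer.read_camera(n)[:,:,::-1]
    c=im[140:250,230:370] if n=="scene" else im[160:290,210:390]
    cv2.imwrite(f"pics/{n}3.png",cv2.resize(c,None,fx=5 if n=="scene" else 4.4,fy=5 if n=="scene" else 4.4,interpolation=cv2.INTER_CUBIC))
pts(["lug_hole","turning_peg"])
print(robot.observe()["t"])
```

```text
scene turning_peg 0.72 [478.  148.9 105.5] r 75.1 ang 169.9
top lug_hole 0.65 [539.   51.7  82.9] r 85.0 ang -98.7
12.0167
```

View pics/scene3.png

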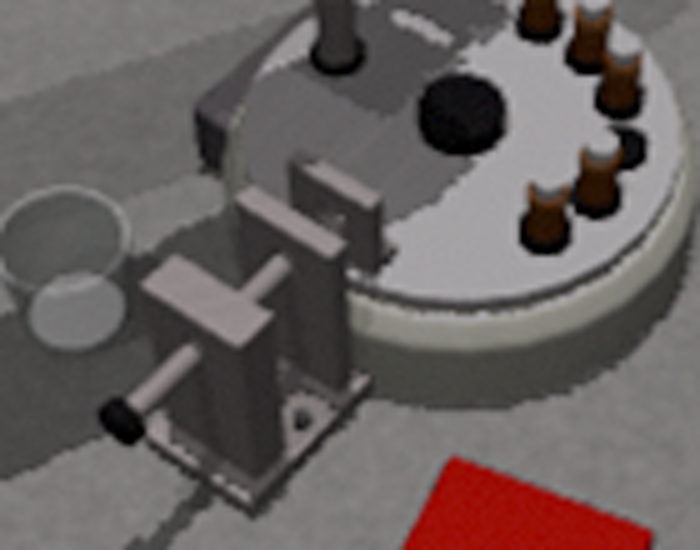

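View pics/top3.png

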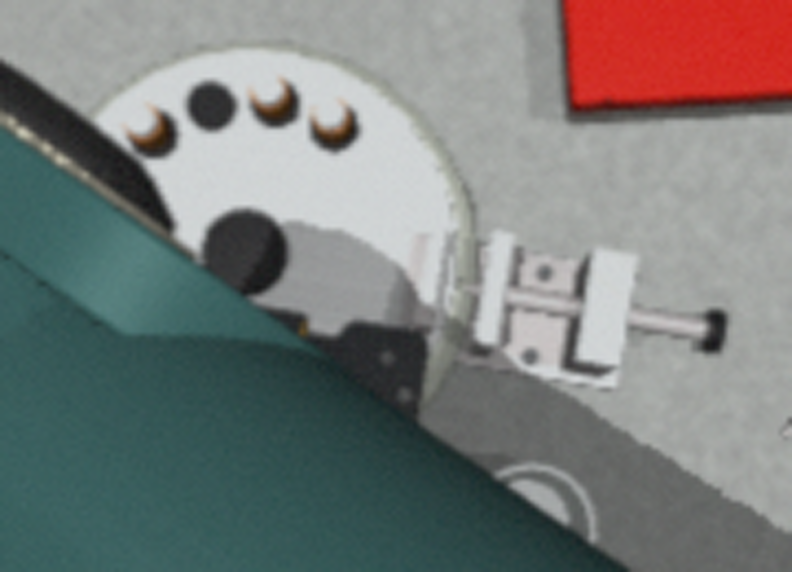

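Both views show the lug behind the inner plate and facing the bores (scene px 335,215). The arm hides part of the top view, so I'll move to the stand-off behind the pin head and measure the alignment from a clear picture.

Run:
```python
from h import *
yv=np.array([-np.sin(YAW),np.cos(YAW)])
for s in (0,np.pi):
    for d,z in((250,180),(250,74),(190,74)):
        q=A-yv*d; print(s,d,z,np.round(kin.ik([*q,z],rot(YAW+s)),2))
q=A-yv*255
s=0 if np.abs(kin.ik([*q,180],rot(YAW))-robot.observe()["joints"])[6]<np.abs(kin.ik([*q,180],rot(YAW+np.pi))-robot.observe()["joints"])[6] else np.pi
print("s",s)
robot.movep([*q,190],rot(YAW+s)); grip(0.0,20)
for n in ("scene","top"):
    im=viewer.read_camera(n)[:,:,::-1]; cv2.imwrite(f"pics/{n}4full.png",im)
    c=im[140:250,230:370] if n=="scene" else im[160:290,210:390]
    cv2.imwrite(f"pics/{n}4.png",cv2.resize(c,None,fx=5 if n=="scene" else 4.4,fy=5 if n=="scene" else 4.4,interpolation=cv2.INTER_CUBIC))
pts(["lug_hole","turning_peg","pin_shoulder"])
print(robot.observe()["t"])
```

```text
0 250 180 [ 0.94  0.51 -1.01  1.89  0.51  1.02 -0.45]
0 250 74 [ 0.8   0.63 -0.84  1.97  0.64  0.83 -0.55]
0 190 74 [ 0.68  0.63 -0.82  1.97  0.63  0.82 -0.65]
3.141592653589793 250 180 [ 1.14  0.97 -1.56  1.88  1.    1.39  2.3 ]
3.141592653589793 250 74 [ 1.09  1.11 -1.44  1.95  1.18  1.3   2.21]
3.141592653589793 190 74 [ 0.98  1.11 -1.44  1.96  1.17  1.29  2.1 ]
s 0
scene turning_peg 0.91 [478.6 147.3 104.8] r 74.2 ang 171.0
scene pin_shoulder 0.7 [ 365.6 -116.4   11.1] r 313.5 ang -126.5
scene pin_shoulder 0.65 [ 667.6 -227.5   12.7] r 381.2 ang -72.3
scene pin_shoulder 0.58 [ 521.1 -184.9    7. ] r 322.1 ang -95.5
top lug_hole 0.72 [536.2  53.4  83.7] r 83.8 ang -100.8
top turning_peg 0.75 [482.3 148.1 108. ] r 70.7 ang 169.9
top pin_shoulder 0.79 [516.3 -70.8  82.2] r 209.5 ang -99.8
top pin_shoulder 0.53 [ 361.6 -118.4    8.2] r 317.5 ang -126.8
14.325
```

View pics/top4.png

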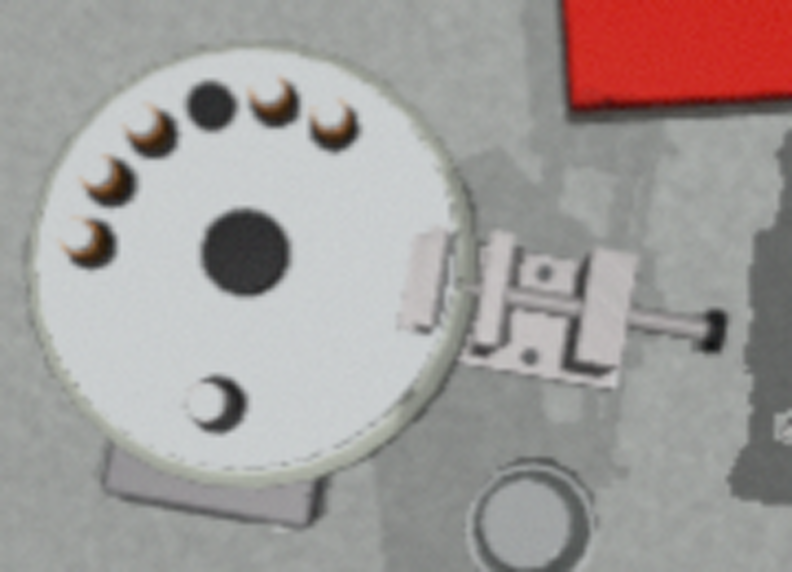

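View pics/scene4.png

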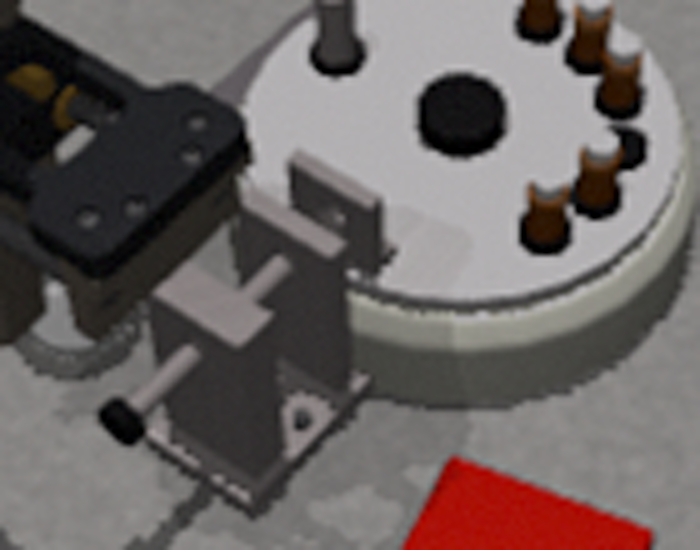

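In the clear top view the lug (crop px 425,280) sits level with the bracket plates. I'll overlay the projected model to check the angle numerically.

```bash
cat >> h.py <<'E'
def proj(P,n):
    ci=viewer.camera_info(n); c=(np.array(ci["R"])@np.atleast_2d(P).T).T+np.array(ci["t"])
    s=c[:,:2]/c[:,2:]; s=s*(1+ci["k1"]*(s**2).sum(1,keepdims=True)); K=ci["camera_matrix"]
    return s*[K[0][0],K[1][1]]+[K[0][2],K[1][2]]
def loc(x,y,z,yaw=YAW): 
    c,s=np.cos(yaw),np.sin(yaw); return [A[0]+c*x-s*y,A[1]+s*x+c*y,z]
E
python3 - <<'E'
from h import *
f=6
for n,(r0,r1,c0,c1) in {"top":(195,265,285,385),"scene":(165,235,245,330)}.items():
    im=cv2.imread(f"pics/{n}4full.png")[r0:r1,c0:c1]; im=cv2.resize(im,None,fx=f,fy=f,interpolation=cv2.INTER_CUBIC)
    def poly(L,col):
        p=(proj(L,n)-[c0,r0]+.5)*f; cv2.polylines(im,[np.int32(p.round())],True,col,1)
    for y0,y1,w,col in ((-91,-83,22,(0,0,255)),(-120,-110,25,(0,160,0)),(-175,-155,25,(0,160,0))):
        poly([loc(-w,y0,106),loc(w,y0,106),loc(w,y1,106),loc(-w,y1,106)],col)
    poly([loc(0,-83,84),loc(0,-230,84)],(255,0,0))
    if n=="top": poly([loc(108*np.cos(a),108*np.sin(a),58) for a in np.linspace(0,6.28,60)],(255,0,255))
    cv2.imwrite(f"pics/{n}5.png",im)
E
```

```text
(no output)
```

View pics/top5.png

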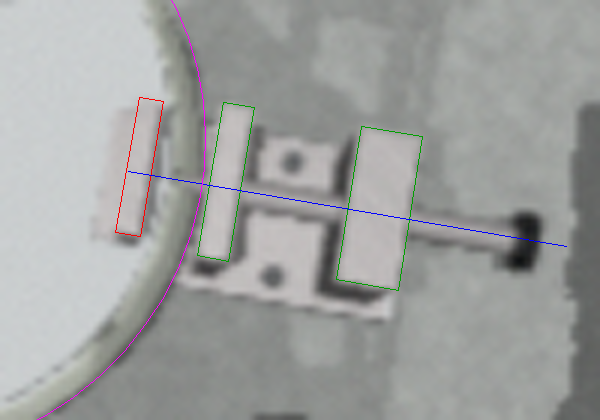

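View pics/scene5.png

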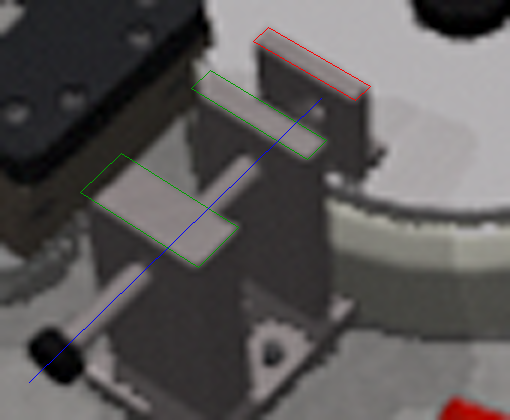

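The overlay matches the bracket plates, the lug and the pin line to about 1–2 mm, so the lug is aligned. Next I'll push the pin and watch the force.

Run:
```python
from h import *
yv=np.array([-np.sin(YAW),np.cos(YAW)])
P=lambda d:[*(A-yv*d),73]
robot.servo_line(P(255),feed=120)
b=robot.observe(); print(b["t"],b["contact_force"].round(1))
d=255; log=[]
while d>184:
    d-=4 if d>200 else 1.0
    robot.servo_line(P(d),feed=40)
    o=robot.observe(); f=-(o["contact_force"]-b["contact_force"])[:2]@yv
    log.append((d,round(f,1), round(float((A-o["tcp_pos"][:2])@yv),1)))
    if f>(9 if d>205 else 12): break
print(log,o["t"],o["tcp_pos"])
for n in ("scene","top"):
    im=viewer.read_camera(n)[:,:,::-1]
    c=im[140:250,230:370] if n=="scene" else im[160:290,210:390]
    cv2.imwrite(f"pics/{n}6.png",cv2.resize(c,None,fx=4.4,fy=4.4,interpolation=cv2.INTER_CUBIC))
```

```text
15.45 [-0.5  0.4  0.1]
[(251, np.float64(0.5), 250.6), (247, np.float64(-0.1), 246.7), (243, np.float64(0.4), 242.6), (239, np.float64(0.4), 238.7), (235, np.float64(-0.1), 234.7), (231, np.float64(0.7), 230.7), (227, np.float64(0.6), 226.6), (223, np.float64(-0.0), 222.6), (219, np.float64(0.6), 218.6), (215, np.float64(1.2), 214.6), (211, np.float64(1.3), 210.6), (207, np.float64(0.3), 206.6), (203, np.float64(1.1), 202.6), (199, np.float64(0.5), 198.6), (198.0, np.float64(0.5), 198.0), (197.0, np.float64(0.5), 197.0), (196.0, np.float64(-0.0), 195.9), (195.0, np.float64(-0.8), 194.9), (194.0, np.float64(0.2), 193.9), (193.0, np.float64(-0.7), 192.9), (192.0, np.float64(4.1), 192.9), (191.0, np.float64(6.5), 192.8), (190.0, np.float64(8.7), 192.8), (189.0, np.float64(10.8), 192.8), (188.0, np.float64(12.3), 192.8)] 21.7 [522.49093427 -54.79778254  72.9883596 ]
```

```bash
ls pics
```

```text
s1.png
scene0.png
scene2.png
scene3.png
scene4.png
scene4full.png
scene5.png
scene6.png
top0.png
top2.png
top3.png
top4.png
top4full.png
top5.png
top6.png
```

View pics/scene6.png

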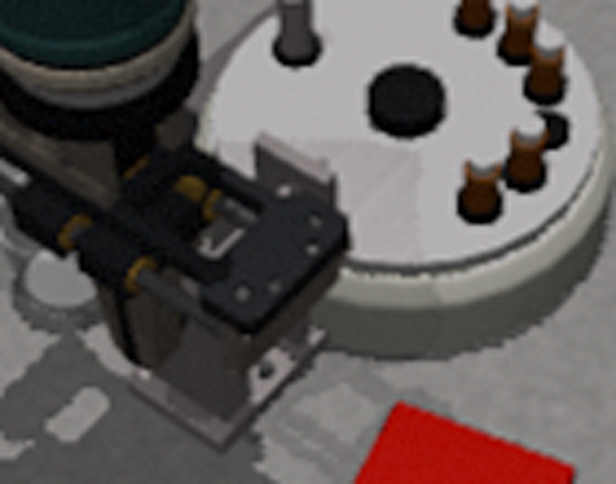

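View pics/top6.png

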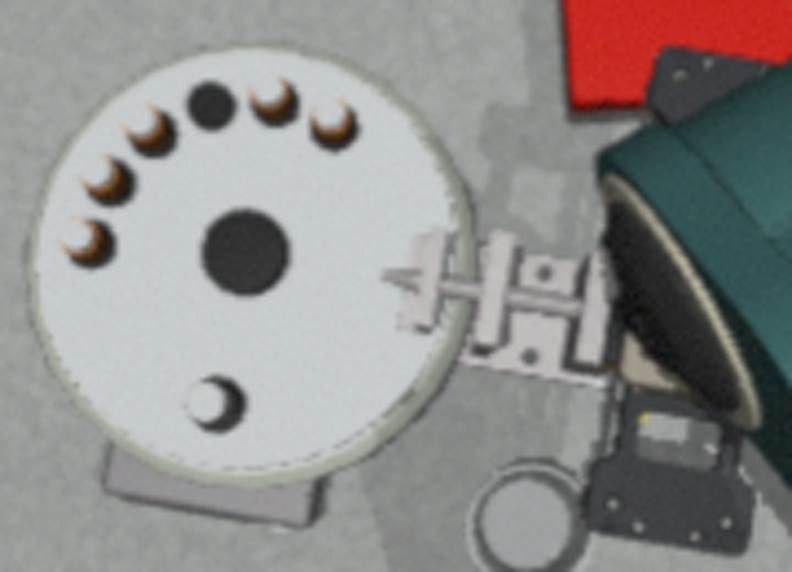

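The push met a hard stop with the TCP 192.8 mm from the axis, where 183 + ~10 mm was expected. The top view shows the nose past the lug (px 390,275). I'll back off and verify.

Run:
```python
from h import *
yv=np.array([-np.sin(YAW),np.cos(YAW)])
robot.servo_line([*(A-yv*250),73],feed=60)
robot.servo_line([*(A-yv*290),230],feed=150)
f=6
for n,(r0,r1,c0,c1) in {"top":(195,265,285,385),"scene":(150,250,240,340)}.items():
    im=viewer.read_camera(n)[r0:r1,c0:c1,::-1]; im=cv2.resize(im,None,fx=f,fy=f,interpolation=cv2.INTER_CUBIC)
    for y in (-175,-183,-65):
        p=(proj([loc(-10,y,84),loc(10,y,84)],n)-[c0,r0]+.5)*f
        cv2.polylines(im,[np.int32(p.round())],False,(0,0,255) if y!=-65 else (255,0,0),1)
    cv2.imwrite(f"pics/{n}7.png",im)
pts(["lug_hole","pin_shoulder","pin_tip","flask","beaker","tipbox"])
o=robot.observe();print(o["t"],o["contact_force"])
```

```text
scene lug_hole 0.55 [536.6  51.5  79. ] r 85.6 ang -100.3
scene pin_shoulder 0.87 [ 668.  -227.3    9.6] r 381.1 ang -72.3
scene pin_shoulder 0.67 [ 522.5 -189.1    7.6] r 326.2 ang -95.2
scene pin_shoulder 0.45 [ 362.9 -114.9    7.7] r 313.9 ang -127.0
scene pin_tip 0.82 [ 607.1 -316.1    6.7] r 455.1 ang -83.0
scene pin_tip 0.67 [ 318.  -186.9    5.8] r 398.4 ang -125.9
scene pin_tip 0.65 [ 472.  -127.7    1.7] r 275.2 ang -106.9
scene flask 0.86 [756.3 212.3  -1.7] r 218.3 ang 20.5
scene flask 0.45 [533.7  54.4  86.9] r 83.3 ang -102.6
scene beaker 0.67 [431.2   0.6  -1.7] r 181.2 ang -131.8
scene tipbox 0.94 [673.4 -75.2   4.4] r 243.4 ang -60.1
top lug_hole 0.6 [536.3  52.   79.4] r 85.2 ang -100.6
top pin_shoulder 0.72 [ 674.6 -226.4   12.6] r 382.3 ang -71.3
top pin_shoulder 0.7 [ 524.8 -183.5    5.8] r 320.4 ang -94.9
top pin_shoulder 0.56 [536.1  51.2  81.5] r 85.9 ang -100.6
top pin_tip 0.68 [ 606.9 -318.5    5. ] r 457.5 ang -83.1
top pin_tip 0.56 [ 471.2 -129.4    2.4] r 277.1 ang -106.9
top pin_tip 0.47 [ 320.1 -189.7    3.9] r 399.5 ang -125.5
top flask 0.96 [7.568e+02 2.157e+02 2.000e-01] r 220.0 ang 21.3
top beaker 0.58 [ 4.306e+02  1.200e+00 -3.000e-01] r 181.2 ang -132.1
top beaker 0.37 [673.6 -72.4   1.4] r 241.1 ang -59.7
top tipbox 0.75 [673.5 -72.    1.6] r 240.6 ang -59.6
25.0167 [-0.38732986  0.73097933 -0.05732977]
```

View pics/top7.png

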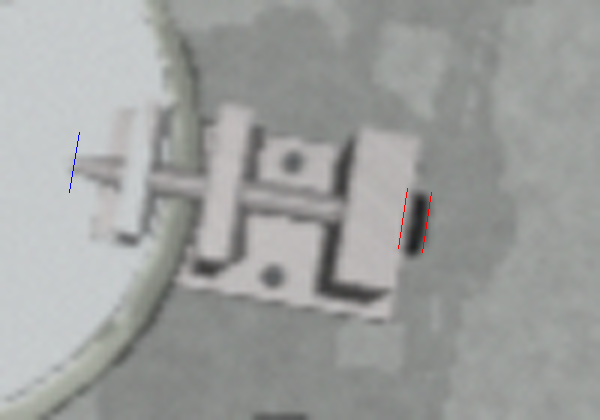

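View pics/scene7.png

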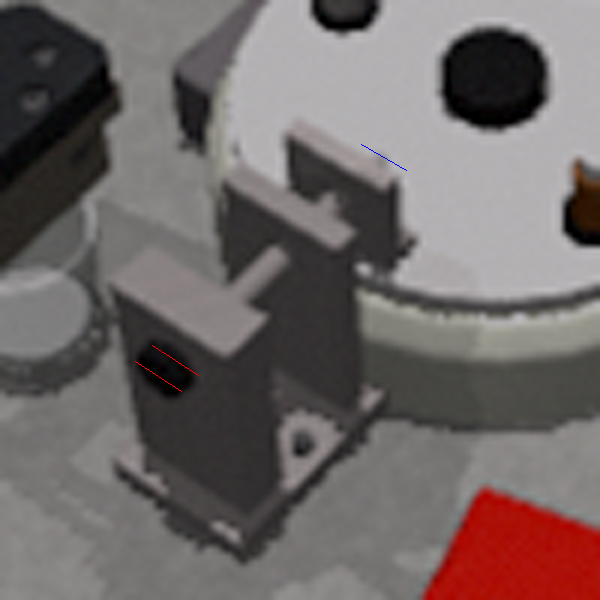

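The head sits flat on the bracket's outer face (top px 413,222). The nose is at the predicted seated line (px 78,165), past the lug. The flask, beaker and tip box show in their starting places within measurement noise.

```bash
python3 -c "
from h import *
robot.job_done(); print(robot.observe()['t'])"
```

```text
the job is handed in; nothing more can be done
the job is handed in; nothing more can be done
```

The carousel is lined up, the pin is through the lug with its head against the bracket, and I have handed the job in. The last clock reading was 25.0 s of the 61 s allowed, and `job_done()` gives no verdict.

**What I did:** I took the peg lightly between the fingers and turned the carousel about 62° anticlockwise. I then let go and pushed the pin in along its bores with the shut fingers, until it hit a hard stop at about 12 N.

**Last checks:**
- **Pin:** the stop came with the TCP 192.8 mm from the axis, against about 193 mm expected for a seated head. In the final top picture the head is flat on the bracket and the nose is at its seated position beyond the lug.
- **Lug:** before the push, the model overlay matched the lug and bracket to about 1–2 mm.
- **Bystanders:** the flask, beaker and tip box are within a few mm of their first positions, which is measurement noise.
- **Arm:** it was clear of everything, with contact force under 1 N.

**What disagreed:** after seating, the network no longer found the real pin's shoulder or tip. It reported the loose look-alikes, and once put the shoulder at the lug, so I relied on the pictures and the hard stop. Its lug angle also read 1.5–2° past the line (2–3 mm, inside the 5 mm limit). The overlay and the pin passing through the 14 mm hole point to a smaller error.

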